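Clamp the grinding jar of a bench mill with its ratchet clamping lever

TASK

The clamping lever on the bench mill has run up close to the left-hand column while the grinding jar under it is still loose. Lift the lever off its serrations, swing it back, let it drop into them again and turn it clockwise (seen from above) until the jar is clamped firmly hand-tight, without overtightening it or forcing the lever against a column. Leave the lever seated on its serrations, let go of it, and disturb nothing else on the bench.

Things in the scene. Friction and masses are not known exactly. Their poses are not given: they have to be found in the camera images.
- mill: grey bench mill, fixed; housing 235 x 245 mm, 80 mm high. Origin under its centre on the table, front (-x) with the controls to the robot, y left, z up. Two upright steel columns 12 mm thick at y = +65 (left) and -65 mm (right), tops 246 mm above the table, higher than the lifted lever: they confine its swing to the front half, to 12 degrees short of each column
- crossbar: flat steel bar fixed across the columns above the jar, 158 mm along y, 34 mm wide, 14 mm thick; origin on the vertical spindle axis at the bar's underside, 183 mm above the table; axes parallel to the mill's. A nut 23 mm wide on it at each column reaches 207 mm above the table
- spindle: clamping spindle in the middle of the crossbar; origin on its axis, z up. Turned clockwise it feeds its foot down, 1.6 mm/rad; it stays where left. Free it turns stiffly: 0.3 to 0.45 N m (3 to 5 N sideways at handle_end); once the foot meets the lid this grows by 1 to 2 N m/rad. Well clamped: 0.7 to 1.0 N m, 7.5 to 10.5 N at handle_end (60 to 170 N on the lid). Overtightened: 13 N
- lever: black lever on the spindle: hub 38 mm wide, 29 mm tall; one straight flat-sided handle out to 108 mm from the axis, 13 mm wide, 15 mm tall, rising outward by 6 degrees. Origin on the spindle axis at the hub's underside, x out along the handle, z up. At the start it points to the front left, 20 to 50 degrees before its end of swing at the left column, less than the clamping needs
- handle_end (a point): grip point in the middle of the handle's width and height, 94 mm from the spindle axis; it moves with the lever; x axis out along the lever, z up
- lever_lift (a joint): height of the lever above its seat, m: 0 seated, 0.0036 resting on the crests, above 0.004 free to swing, stop at 0.009. A spring holds it down: with the weight, 5.5 N seated to 8 N at the stop
- lever_setback (a joint): how far the lever has been set back (counter-clockwise from above) on the spindle, rad: 0 at the start, 0.52 (30 degrees) per serration, of which there are 12. Seated, the lever carries the spindle both ways after up to 8 degrees of play. Put down between two places it rests on crests and drops in by itself on turning up to 30 degrees further
- jar: steel grinding jar with its lid on, loose in a nest on the mill's platform: 86 mm square foot, 82 mm round lid, 54 mm tall; origin under its centre, 107 mm above the table. At the start the spindle's foot is clear of its lid by an unknown gap of 0.7 to 2.2 mm (0.4 to 1.4 rad of turning)
- vial: bystander: small glass vial with a black cap, 23 mm wide, 46 mm tall, standing on the mill's housing behind the platform; origin under its centre
- spatula: bystander: flat steel laboratory spatula, 175 mm long, lying on the mill's housing behind the platform; origin under its middle
- cup_a: bystander: sample cup with a red lid, 62 mm wide, 63 mm tall, to the left of the mill; origin under its centre
- cup_b: bystander: another such sample cup
- cup_c: bystander: another such sample cup
- bottle: bystander: clear bottle with a blue cap, 72 mm wide, 130 mm tall, to the right of the mill; origin under its centre
- dish: bystander: open steel dish, 80 mm wide, 14 mm tall, to the right of the mill; origin under its centre
- spare_lid: bystander: spare steel jar lid lying upside down, 82 mm wide, 17 mm tall, to the right of the mill; origin under its centre

How it is judged:
By the outcome, as a careful person would: the job done as asked, in the order asked, and still so for the second after the job is handed in, with the robot touching nothing.
It also fails if it takes over 54 s, if anything falls off the work surface, if the arm or the gripper's body presses on something with over 40 N, if the wrist force passes 120 N, or if a joint passes its speed limit or range.

ROBOT

A 6-joint arm with a two-finger parallel gripper is mounted at the origin on the work surface. World frame = base frame: x ahead of the robot, y to its left, z up, the work surface at z = 0. Lengths are in m, angles in rad, forces in N, time in s.
With the tool pointing down it reaches from about 0.2 to 0.875 m from the base axis. Payload 3.4 kg.
Tool frame: the origin (TCP) lies at the very end of the fingers, on their centre line; the grasp point (between the pads) lies robot.tcp_to_grasp behind it (robot.tcp_to_grasp is the distance from the TCP to the grasp point, in m); z points along the fingers, y is the direction in which the jaws open and shut (so a half turn about z gives the same grasp; the last joint's range is limited). The gripper opens to 94 mm and grips with 3 to 60 N. Pads are 16 mm wide; open, the fingers measure 119 mm over their backs; the gripper's body (75 mm by 177 mm) begins 78 mm behind the grasp point.
Start: joints at [-1.416, 0.276, 1.505, -0, 1.361, -0.121], TCP at [0.157, -0.553, 0.205] pointing down, gripper open.
Joint ranges: [-2.89, 2.89], [-0.75, 2.08], [0.22, 2.7], [-1.18, 4.32], [0.11, 2.71], [-2.7, 2.7]. Speed limits (rad/s): [2.57, 2.57, 3.14, 3.14, 3.14, 3.14].

INTERFACE

Orientations are given as a rotation vector (axis times angle).
In Python, from plant import robot, let_go, close_gripper, solver, viewer, ticket gives the robot as it stands. Calls block until the motion is done:
- robot.move_to(position, orientation): joint-space move of the TCP to a pose.
- robot.movel(position, orientation=None, velocity=0.15, threshold=None): straight line of the TCP; orientation=None keeps the orientation; velocity is the mean speed in m/s. With threshold (N) it stops when the force on the tool has changed by that much, and returns True; else False.
- robot.goto_joints(angles): joint-space move.
- let_go() and close_gripper(grasp_force=None): open the fingers fully, or close them until they stop; grasp_force is the grip in N (None keeps the last).
- robot.hold(seconds).
- solver.ik(position, orientation): joint angles nearest the present ones, or None.
- robot.state(): the state.
- viewer.capture(name): name is "scene" or "side" or "wrist"; returns (picture, depth): 400x640x3 uint8, blue, green, red; 400x640 float32, m along the optical axis (not along the pixel's ray), 0 where there is no reading.
- viewer.camera_model(name): a dict with "camera_matrix" (3x3 intrinsics, pixels), "extrinsics" (4x4, takes a point from camera to world coordinates). Camera axes: x right, y up, looking along -z (the intrinsics and any distortion apply to the point x, -y, -z); pixel columns grow to the right and rows downward; lengths in m; the calibration is good to about 2 mm. A picture is of the moment at which its call begins: read the wrist's pose just before it. camera_model takes no time and is no camera call; for the wrist camera it gives the pose at the moment of the call.
A pose or a line that the arm cannot do raises robot.Unreachable and nothing moves.
- ticket.finish_job(): hands the job in, once; it reports no verdict.
The state is a dict: "t": time; "joint_pos": joint angles; "joint_velocities": joint speeds; "joint_torque": joint torques, N m; "tcp_pos": TCP position; "ee_rot": TCP orientation; "ft_force": force on the tool from outside, world axes, zero at the start; "wrist_torque": the same for the moment, N m; "gripper_width": opening from 0.0 (shut) to 1.0 (fully open).
Only numpy, scipy, OpenCV 4.12 (cv2) and the standard library are available. Lean on these libraries where they do the work, as an engineer would, in place of code of your own. Each camera call takes 0.05 s, during which the arm holds its last target.

## Working session

There is one attempt and no reset: what is moved stays moved. The work goes in short steps, each a Python script; the robot and the scene stay as the last script left them, time stands still between calls to the robot, and variables do not carry over. Pictures are saved under pics/ and viewed, and the job is handed in when it is done.

```bash
ls; mkdir -p pics; python3 - <<'E'
from plant import robot, viewer
import cv2,numpy as np
s=robot.state(); print(s, robot.tcp_to_grasp)
for n in("scene","side","wrist"):
    p,d=viewer.capture(n); cv2.imwrite(f"pics/{n}0.png",p); np.save(f"pics/{n}0.npy",d)
    m=viewer.camera_model(n); print(n,m); np.savez(f"pics/{n}0.npz",K=m["camera_matrix"],E=m["extrinsics"])
E
```

```text
pics
{'t': 0.0, 'joint_pos': array([-1.41600809e+00,  2.76581985e-01,  1.50612650e+00,  3.84316867e-05,
        1.36066320e+00, -1.20982218e-01]), 'joint_velocities': array([-0.00019141, -0.00222983,  0.00028394,  0.00103044,  0.00099421,
       -0.00099193]), 'joint_torque': array([ 1.44576457e-03, -4.04579723e+01, -2.37228191e+01,  7.01142428e-02,
        3.46064509e-02, -1.29954192e-04]), 'tcp_pos': array([ 0.15649816, -0.5527142 ,  0.20461479]), 'ee_rot': array([-3.11001464e+00, -4.31550809e-01, -1.17808796e-05]), 'ft_force': array([-0.05152958,  0.69478125,  0.22580081]), 'wrist_torque': array([ 0.05711862,  0.04514021, -0.03090988]), 'gripper_width': 1.0022651430254246} 0.0188
scene {'camera_matrix': array([[442.62839757,   0.        , 315.57483372],
       [  0.        , 442.62839757, 193.47223755],
       [  0.        ,   0.        ,   1.        ]]), 'extrinsics': array([[-0.81356478, -0.3388333 ,  0.47255089,  1.07588846],
       [ 0.5814013 , -0.4611406 ,  0.67031475,  0.74148242],
       [-0.00921256,  0.82008618,  0.57216588,  0.81028573],
       [ 0.        ,  0.        
[... 207 characters left out ...]
, 'extrinsics': array([[-0.95365594,  0.20491035, -0.22034539,  0.33739693],
       [-0.30072695, -0.67383697,  0.67491261,  0.69598657],
       [-0.01018029,  0.70989822,  0.7042307 ,  0.85960505],
       [ 0.        ,  0.        ,  0.        ,  1.        ]])}
wrist {'camera_matrix': array([[310.04214543,   0.        , 321.08760185],
       [  0.        , 310.04214543, 200.04676405],
       [  0.        ,   0.        ,   1.        ]]), 'extrinsics': array([[ 0.27252757,  0.93573647,  0.22388832,  0.22198459],
       [-0.96214644,  0.26546176,  0.06167886, -0.53514785],
       [-0.00171863, -0.23222254,  0.97266116,  0.38533623],
       [ 0.        ,  0.        ,  0.        ,  1.        ]])}
```

View pics/scene0.png

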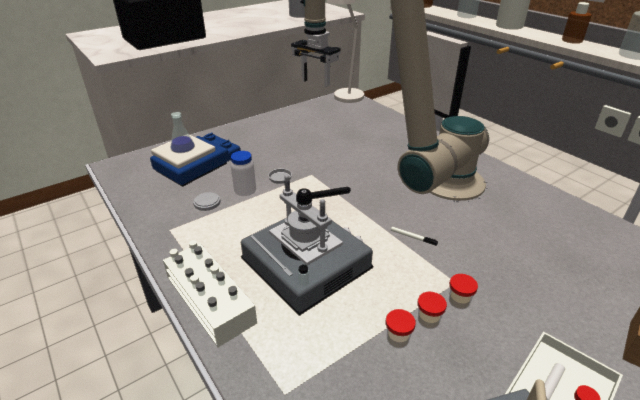

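View pics/side0.png

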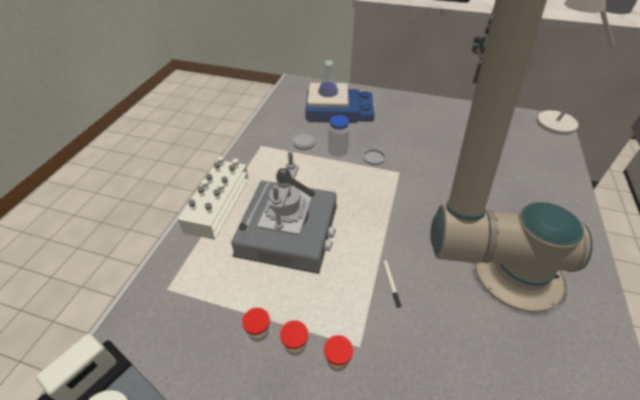

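View pics/wrist0.png

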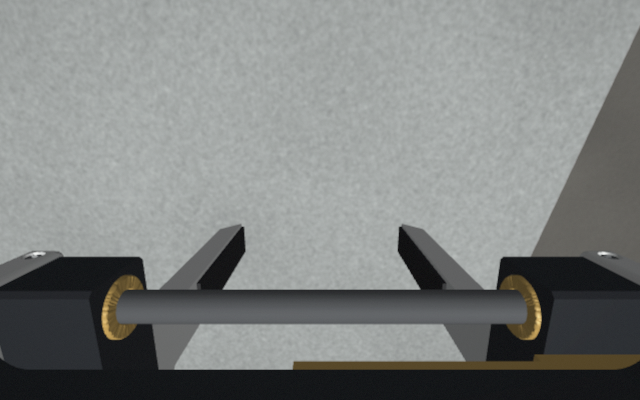

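```bash
cat > h.py <<'E'
import numpy as np,cv2
def load(n):
    z=np.load(f"pics/{n}.npz"); return z["K"],z["E"]
def px2w(n,u,v,d=None):
    K,E=load(n)
    if d is None:
        D=np.load(f"pics/{n}.npy"); d=D[int(round(v)),int(round(u))]
    c=np.array([(u-K[0,2])/K[0,0]*d,-(v-K[1,2])/K[1,1]*d,-d,1]); return (E@c)[:3]
def ray(n,u,v,z):
    K,E=load(n); r=E[:3,:3]@np.array([(u-K[0,2])/K[0,0],-(v-K[1,2])/K[1,1],-1]); o=E[:3,3]
    return o+r*(z-o[2])/r[2]
def w2px(n,P):
    K,E=load(n); P=np.atleast_2d(P); c=(P-E[:3,3])@E[:3,:3]; c=c*[1,-1,-1]; q=c@K.T; return q[:,:2]/q[:,2:]
E
python3 - <<'E'
import cv2
p=cv2.imread("pics/scene0.png"); cv2.imwrite("pics/scene0c.png",cv2.resize(p[160:320,230:390],None,fx=5*.75,fy=5*.75,interpolation=cv2.INTER_CUBIC))
p=cv2.imread("pics/side0.png"); cv2.imwrite("pics/side0c.png",cv2.resize(p[140:280,220:360],None,fx=4,fy=4,interpolation=cv2.INTER_CUBIC))
E
```

```text
(no output)
```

View pics/scene0c.png

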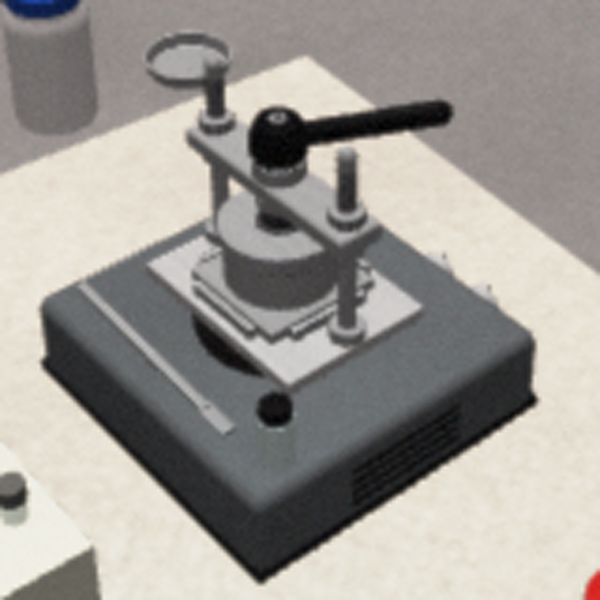

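View pics/side0c.png

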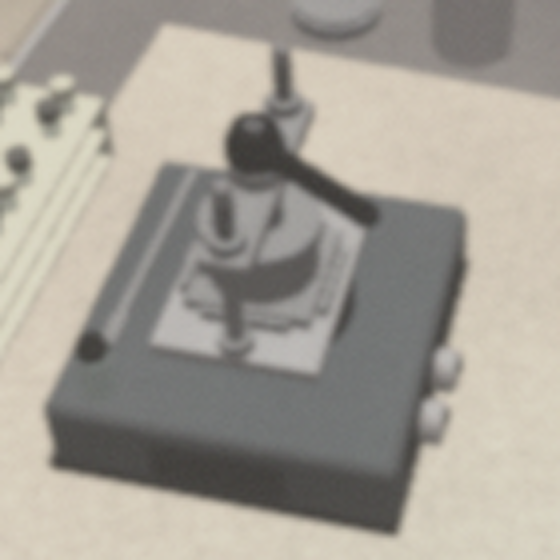

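```bash
python3 - <<'E'
from h import *
f=lambda x,y:(230+x/3.75,160+y/3.75)
for nm,x,y,z in [("backleft",262,580,0),("frontleft",537,402,0),("backright",43,362,0),("Rcol",214,62,.246),("Lcol",347,152,.246),("hub",278,118,.24),("tip",446,110,.245)]:
    u,v=f(x,y); print(nm,u,v,ray("scene0",u,v,z),px2w("scene0",u,v))
g=lambda x,y:(220+x/4,140+y/4)
for nm,x,y,z in [("frontleft",397,532,0),("backleft",52,462,0),("Rcol",281,52,.246),("Lcol",222,187,.246),("hub",252,128,.24),("tip",374,213,.245)]:
    u,v=g(x,y); print(nm,u,v,ray("side0",u,v,z),px2w("side0",u,v))
E
```

```text
backleft 299.8666666666667 314.66666666666663 [0.7188588  0.16694045 0.        ] [7.18861499e-01 1.66944800e-01 6.13377275e-06]
frontleft 373.2 267.2 [ 4.80095231e-01  1.50502404e-01 -1.11022302e-16] [0.48057405 0.15097735 0.00065119]
backright 241.46666666666667 256.5333333333333 [ 0.73635723 -0.08589159  0.        ] [ 0.74513759 -0.06449549  0.0209542 ]
Rcol 287.06666666666666 176.53333333333333 [ 0.62344891 -0.0162851   0.246     ] [ 0.62468457 -0.01421555  0.24754112]
Lcol 322.5333333333333 200.53333333333333 [0.61325795 0.11123893 0.246     ] [0.6163479  0.11544838 0.24976891]
hub 304.1333333333333 191.46666666666667 [0.62117858 0.0515406  0.24      ] [0.61883907 0.0479908  0.23706584]
tip 348.93333333333334 189.33333333333334 [0.53876598 0.11056784 0.245     ] [0.53197344 0.10258919 0.23785131]
frontleft 319.25 273.0 [0.49227147 0.14667827 0.        ] [0.48882761 0.15889295 0.01911458]
backleft 233.0 255.5 [0.73347913 0.16211192 0.        ] [0.72425903 0.17453958 0.02001009]
Rcol 290.25 153.0 [ 0.61928283 -0.01718768  0.246     ] [ 0.61838735 -0.01492211  0.24794927]
Lcol 275.5 186.75 [0.61054966 0.10930359 0.246     ] [0.60927736 0.11203625 0.24885805]
hub 283.0 172.0 [0.61442574 0.04993055 0.24      ] [0.61494124 0.04872834 0.23884702]
tip 313.5 193.25 [0.52076388 0.10321001 0.245     ] [0.52320359 0.09532306 0.23682262]
```

```bash
cat >> h.py <<'E'
from scipy.spatial.transform import Rotation as R
def ori(ang):
    c,s=np.cos(ang),np.sin(ang)
    return R.from_matrix(np.array([[c,s,0],[s,-c,0],[0,0,-1]])).as_rotvec()
def snap(viewer,n,tag):
    m=viewer.camera_model(n); p,d=viewer.capture(n)
    cv2.imwrite(f"pics/{tag}.png",p); np.save(f"pics/{tag}.npy",d); np.savez(f"pics/{tag}.npz",K=m["camera_matrix"],E=m["extrinsics"])
E
python3 - <<'E'
from h import *
from plant import robot,viewer,solver
print(ori(0.276))
print(solver.ik(np.array([.54,.05,.42]),ori(.1)))
robot.move_to(np.array([.54,.05,.42]),ori(.1))
snap(viewer,"wrist","w1"); s=robot.state(); print(s["t"],s["tcp_pos"],s["joint_pos"],s["ft_force"],s["wrist_torque"])
for a in (149,195,239,150,106):
    P=np.array([.616,.0475,.21])+.094*np.array([np.cos(np.radians(a)),np.sin(np.radians(a)),0]); print(a,solver.ik(P,ori(np.radians(a))))
E
```

```text
[3.11172585 0.43216504 0.        ]
[-3.59936697e-02  1.85208630e-01  1.11441360e+00 -8.88178420e-16
  1.84197042e+00  1.43480266e+00]
2.8417 [0.54008022 0.04924752 0.41963638] [-3.72088337e-02  1.85602564e-01  1.11477336e+00 -2.53811891e-04
  1.84188645e+00  1.43475303e+00] [ 0.14550767 -0.52141177  1.10850791] [ 0.07365928  0.01139169 -0.00191345]
149 [ 4.93207975e-02  2.26555014e-01  1.56231362e+00 -4.44089210e-16
  1.35272402e+00 -9.80423461e-01]
195 [-8.83078304e-02  1.98954058e-01  1.59914999e+00 -4.44089210e-16
  1.34348860e+00 -1.92090355e+00]
239 None
150 [ 4.67752631e-02  2.24941216e-01  1.56449891e+00 -4.44089210e-16
  1.35215253e+00 -1.00042229e+00]
106 [ 1.14729453e-01  3.20334208e-01  1.42877429e+00 -4.44089210e-16
  1.39248416e+00 -1.64523227e-01]
```

View pics/w1.png

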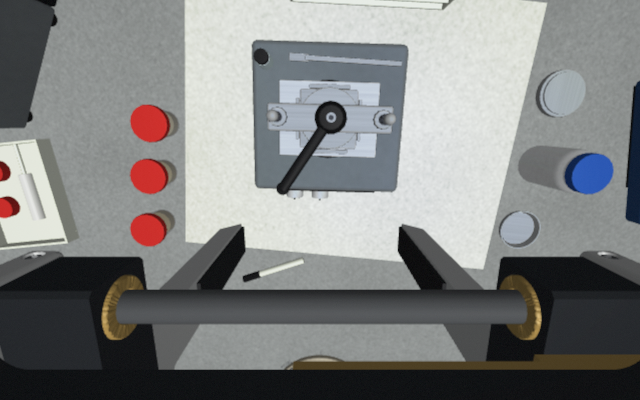

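```bash
python3 - <<'E'
import cv2
p=cv2.imread("pics/w1.png"); cv2.imwrite("pics/w1c.png",cv2.resize(p[80:210,250:410],None,fx=5,fy=4.5*10/9,interpolation=cv2.INTER_CUBIC)[:600])
E
```

```text
(no output)
```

View pics/w1c.png

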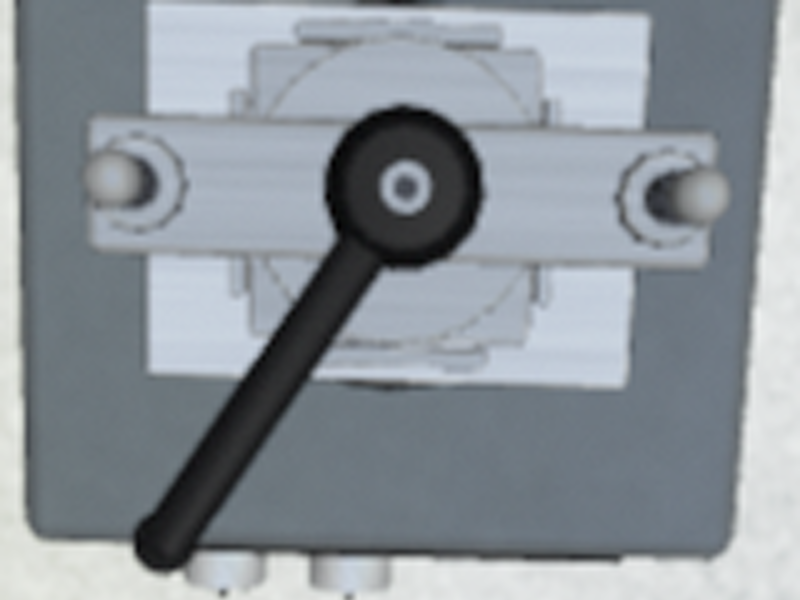

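```bash
python3 - <<'E'
from h import *
f=lambda x,y:(250+x/5,80+y/5)
for nm,x,y,z in [("Lcol",100,178,.246),("Rcol",714,195,.246),("bar1",90,118,.197),("bar2",715,133,.197),("bar3",92,248,.197),("bar4",707,265,.197),("hub",405,187,.238)]:
    u,v=f(x,y); print(nm,ray("w1",u,v,z),px2w("w1",u,v))
# lever dark point cloud
for n,(x0,x1,y0,y1) in {"w1":(270,350,95,200),"scene0":(290,355,180,210)}.items():
    p=cv2.imread(f"pics/{n}.png"); D=np.load(f"pics/{n}.npy")
    P=[]
    for v in range(y0,y1):
        for u in range(x0,x1):
            if p[v,u].max()<75 and D[v,u]>0:
                w=px2w(n,u,v); 
                if w[2]>.205: P.append(w)
    P=np.array(P); print(n,len(P),P[:,2].max(),P.min(0))
    c=np.array([.6165,.0475]); r=np.linalg.norm(P[:,:2]-c,axis=1)
    hub=P[r<.022]; print("hub top z",np.percentile(hub[:,2],[50,90]),"hub bbox mid",(hub[:,:2].max(0)+hub[:,:2].min(0))/2)
    for a,b in ((.03,.05),(.05,.07),(.07,.09),(.09,.115)):
        q=P[(r>=a)&(r<b)]; print(a,len(q),q.mean(0),np.percentile(q[:,2],[10,50,90]))
    q=P[r>.03]; m=q[:,:2].mean(0); U,S,V=np.linalg.svd(q[:,:2]-m); d=V[0]; d=d*np.sign(-d[0]); print("dir",np.degrees(np.arctan2(d[1],d[0])),"rmax",r.max(),"perp offset of c",(c-m)@[-d[1],d[0]])
E
```

```text
Lcol [0.61305603 0.1128132  0.246     ] [0.61295289 0.11168195 0.25299772]
Rcol [ 0.62285285 -0.02245376  0.246     ] [ 0.6225908  -0.02109211  0.25217942]
bar1 [0.62792905 0.1240854  0.197     ] [0.62787992 0.12391784 0.19798577]
bar2 [ 0.63976272 -0.03121702  0.197     ] [ 0.64884604 -0.05590953  0.08231468]
bar3 [0.596461   0.12171388 0.197     ] [0.59317935 0.140794   0.08072173]
bar4 [ 0.60771248 -0.03410717  0.197     ] [ 0.60767693 -0.05967065  0.08209584]
hub [0.61802403 0.04546353 0.238     ] [0.61793351 0.04555335 0.24121762]
w1 1472 0.24384579235045706 [0.52573582 0.02890558 0.22561728]
hub top z [0.23857988 0.24020767] hub bbox mid [0.61584736 0.04646621]
0.03 178 [0.58151811 0.06645169 0.23603279] [0.23440167 0.23615537 0.23769956]
0.05 191 [0.56720203 0.07796962 0.23794942] [0.23604724 0.23818543 0.23982192]
0.07 177 [0.54635036 0.08583055 0.24002986] [0.23825015 0.24012086 0.24185402]
0.09 112 [0.53229873 0.09374226 0.24112874] [0.23957535 0.24131757 0.24251402]
dir 155.66466798641216 rmax 0.10316553700498678 perp offset of c 0.0058181215087169625
scene0 463 0.2428799945225556 [ 0.52643779 -0.00524901  0.20522677]
hub top z [0.23022242 0.23724916] hub bbox mid [0.61832097 0.05179297]
0.03 51 [0.58498137 0.07097225 0.23026426] [0.22499813 0.23158189 0.23429403]
0.05 70 [0.57830039 0.08701959 0.23296194] [0.22701213 0.23389465 0.23749652]
0.07 67 [0.55728982 0.09450902 0.23483959] [0.22940563 0.23591679 0.23914762]
0.09 33 [0.53524644 0.09914773 0.23618381] [0.23025421 0.23727375 0.24111194]
dir 175.5122576825498 rmax 0.10422863999613788 perp offset of c 0.03590581602262555
```

```bash
python3 - <<'E'
from h import *
p=cv2.imread("pics/w1.png"); g=p.max(2)
c=ray("w1",331,117.4,.2405)[:2]; print(c)
pts=[]
for v in range(140,192,5):
    r=g[v,270:345].astype(int); idx=np.where(r<70)[0]
    # contiguous run darkest
    if len(idx)==0: continue
    a,b=idx.min(),idx.max(); print(v,270+a,270+b,r[max(a-2,0):b+3])
E
```

```text
[0.6179537  0.04553332]
140 309 320 [163 109  55  24  31  35  41  46  47  48  49  44  38  29  73 147]
145 306 317 [175 116  20  26  31  37  42  48  47  48  49  41  35  36 100 163]
150 303 314 [187 100  21  27  32  37  44  47  51  49  46  39  33  50 122 174]
155 299 311 [157 122  36  23  31  34  38  47  47  50  51  44  35  28  51 125 175]
160 295 307 [126 110  61  21  25  29  35  39  44  48  50  48  40  34  33  80 118]
165 292 304 [121  93  42  22  26  30  36  41  47  49  52  46  37  29  53 100 126]
170 289 300 [117  83  29  23  25  31  39  44  46  52  51  44  35  30  73 112]
175 285 297 [124 109  62  19  25  30  32  37  44  50  52  49  42  31  40  83 118]
180 282 294 [123  96  43  22  25  29  34  40  43  50  52  47  37  29  52 102 127]
185 277 290 [122 106  62  24  23  25  28  29  34  41  46  51  50  42  35  31  77 119]
190 277 336 [222 179  42  31  28  27  28  35  46  47  40  32  28  58 106 133 140 143
 149 150 151 154 152 148 141 123  92  87 108 128 127 127 129 127 111  87
  75  53  60  68  74  78  73  59  62  63  64  64  64  63  61  64  59  54
  55  56  58  61  61  63  61  64  71  73]
```

```bash
python3 - <<'E'
from h import *
c=ray("w1",331,117.4,.2405)[:2]
for u,v,z in ((314.6,140,.2355),(305.1,155,.237),(294.7,170,.239),(288.1,180,.2405)):
    w=ray("w1",u,v,z)[:2]; d=w-c; print(w,np.linalg.norm(d),np.degrees(np.arctan2(d[1],d[0])))
a=ray("w1",288.1,180,.2405)[:2]-ray("w1",314.6,140,.2355)[:2]; print(np.degrees(np.arctan2(a[1],a[0])))
for n,f,h,t in (("scene0",lambda x,y:(230+x/3.75,160+y/3.75),(278,118),(436,111)),):
    a=ray(n,*f(*h),.241)[:2]; b=ray(n,*f(*t),.24)[:2]; d=b-a; print(a,b,np.degrees(np.arctan2(d[1],d[0])))
E
```

```text
[0.59111907 0.06156898] 0.0312608354904915 149.1385850192948
[0.57301555 0.0709327 ] 0.0516194373151748 150.52453588579917
[0.55462085 0.08144492] 0.07280586140190945 150.44547450535194
[0.542306   0.08811711] 0.08680987064153045 150.6238575062021
151.45940022865767
[0.62197592 0.05275042] [0.5395828  0.10222942] 149.01419747614673
```

```bash
cat >> h.py <<'E'
AX=np.array([.618,.0455]); RG=.094
def pose(deg,z,r=RG):
    a=np.radians(deg); return np.array([AX[0]+r*np.cos(a),AX[1]+r*np.sin(a),z]), ori(a+np.pi)
def rep(robot,tag=""):
    s=robot.state(); q=s["tcp_pos"][:2]-AX; th=np.arctan2(q[1],q[0])
    er=np.array([np.cos(th),np.sin(th)]); et=np.array([-er[1],er[0]]); F=s["ft_force"]
    print(tag,"t%.2f th%.1f r%.4f z%.4f | Fr%.1f Ft%.1f Fz%.1f Mz%.2f g%.3f"%(s["t"],np.degrees(th)%360,np.hypot(*q),s["tcp_pos"][2],F[:2]@er,F[:2]@et,F[2],s["wrist_torque"][2],s["gripper_width"]),flush=True)
    return s
E
python3 - <<'E'
from h import *
from plant import robot,viewer,solver,close_gripper
p,o=pose(150.5,.30)
robot.move_to(p,o); rep(robot)
p,o=pose(150.5,.2147)
print(robot.movel(p,o,velocity=.08,threshold=5)); rep(robot)
snap(viewer,"wrist","w2")
E
```

```text
t3.54 th150.5 r0.0933 z0.3006 | Fr-1.0 Ft-0.5 Fz-0.6 Mz-0.02 g1.001
False
 t4.76 th150.3 r0.0936 z0.2153 | Fr-0.6 Ft-0.1 Fz0.1 Mz-0.08 g0.996
```

View pics/w2.png

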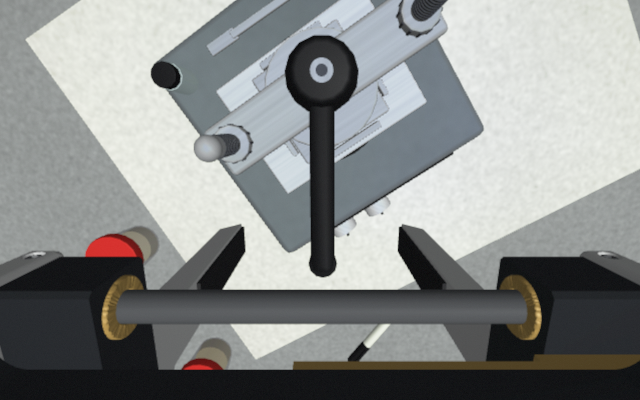

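```bash
python3 - <<'E'
from h import *
for v in range(110,276,15): print(v,px2w("w2",322,v), np.linalg.norm(px2w("w2",322,v)[:2]-AX))
print(w2px("w2",[list(pose(150.5,z)[0]) for z in (.2147,.2335,.241)]))
E
python3 - <<'E'
from h import *
from plant import robot,viewer,solver,close_gripper
close_gripper(35); rep(robot); snap(viewer,"wrist","w3")
E
```

```text
110 [0.60245811 0.05422455 0.2334887 ] 0.017823250545637284
125 [0.59606432 0.05783472 0.23393517] 0.025165837622449286
140 [0.58965114 0.06145879 0.23664773] 0.03253214944947397
155 [0.58309539 0.06515971 0.236567  ] 0.04006040042244391
170 [0.57668845 0.06877989 0.23899281] 0.04741938108524823
185 [0.569941   0.07258914 0.23900155] 0.055167824396861714
200 [0.56287472 0.07657738 0.23822223] 0.0632819058925855
215 [0.55628544 0.08029996 0.2402419 ] 0.07085001445295358
230 [0.54925843 0.08426768 0.24073632] 0.07891980913708449
245 [0.54247994 0.0880965  0.24230841] 0.08670490551194726
260 [0.535135   0.09224332 0.24250896] 0.09513961425264997
275 [0.52678974 0.09695241 0.24082218] 0.10472182760279018
[[321.75489491 239.43808177]
 [321.76712629 251.36223963]
 [321.77275569 256.85024023]]
 t6.03 th150.5 r0.0940 z0.2147 | Fr0.2 Ft-0.4 Fz1.2 Mz-0.01 g0.133
```

View pics/w3.png

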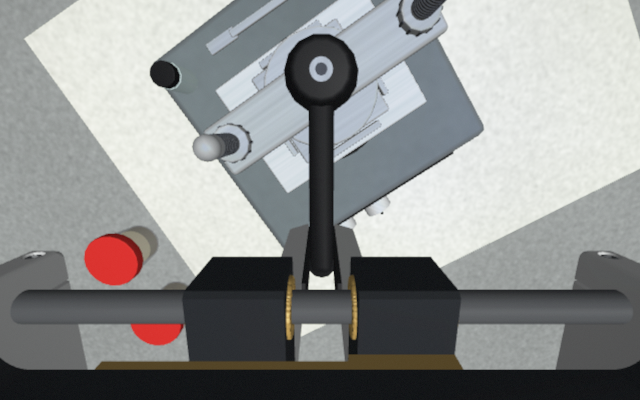

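```bash
python3 - <<'E'
from h import *
from plant import robot,viewer,solver,close_gripper
for dz in (.003,.0065):
    p,o=pose(150.5,.2147+dz); robot.movel(p,o,velocity=.02); rep(robot)
p,o=pose(156,.2147+.0065); robot.movel(p,o,velocity=.03); rep(robot)
snap(viewer,"wrist","w4")
E
```

```text
t6.38 th150.6 r0.0937 z0.2170 | Fr-3.6 Ft-0.2 Fz-5.3 Mz0.03 g0.137
 t6.70 th150.5 r0.0937 z0.2211 | Fr-3.0 Ft-0.1 Fz-6.9 Mz0.06 g0.132
 t7.15 th155.9 r0.0937 z0.2212 | Fr-4.4 Ft-0.5 Fz-6.0 Mz0.06 g0.138
```

View pics/w4.png

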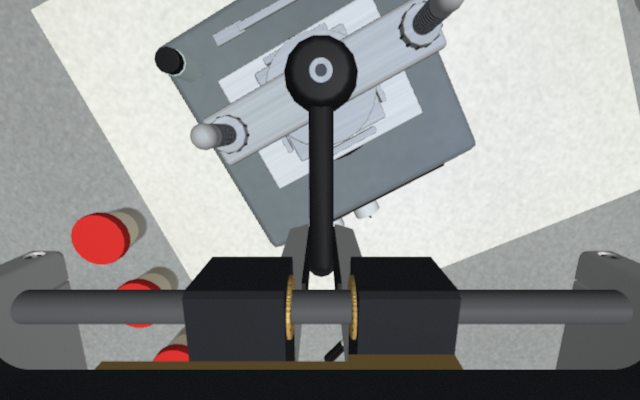

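```bash
python3 - <<'E'
from h import *
from plant import robot,viewer,solver,close_gripper
for a in range(166,237,10):
    p,o=pose(a,.2147+.0065); robot.movel(p,o,velocity=.06); rep(robot)
    if a==166 and abs(rep(robot)["ft_force"][:2]).max()>8: break
p,o=pose(240.5,.2147+.0065); robot.movel(p,o,velocity=.05); rep(robot)
snap(viewer,"wrist","w5");snap(viewer,"side","s5")
E
```

```text
t7.62 th165.8 r0.0937 z0.2214 | Fr-4.8 Ft0.4 Fz-6.6 Mz0.04 g0.137
 t7.62 th165.8 r0.0937 z0.2214 | Fr-4.8 Ft0.4 Fz-6.6 Mz0.04 g0.137
 t8.05 th175.7 r0.0936 z0.2213 | Fr-4.6 Ft-0.1 Fz-7.5 Mz0.04 g0.133
 t8.47 th185.6 r0.0935 z0.2212 | Fr-6.0 Ft-0.3 Fz-7.3 Mz-0.02 g0.133
 t8.90 th195.5 r0.0934 z0.2212 | Fr-5.4 Ft1.2 Fz-6.6 Mz-0.04 g0.134
 t9.32 th205.3 r0.0933 z0.2211 | Fr-4.6 Ft-0.2 Fz-7.0 Mz-0.06 g0.133
 t9.75 th215.2 r0.0931 z0.2210 | Fr-5.5 Ft0.2 Fz-7.2 Mz-0.03 g0.133
 t10.18 th225.1 r0.0929 z0.2209 | Fr-4.8 Ft0.4 Fz-7.1 Mz-0.05 g0.136
 t10.60 th235.1 r0.0928 z0.2208 | Fr-4.3 Ft1.7 Fz-7.4 Mz-0.08 g0.136
 t10.90 th239.5 r0.0927 z0.2209 | Fr-5.6 Ft2.3 Fz-7.0 Mz-0.13 g0.134
```

View pics/w5.png

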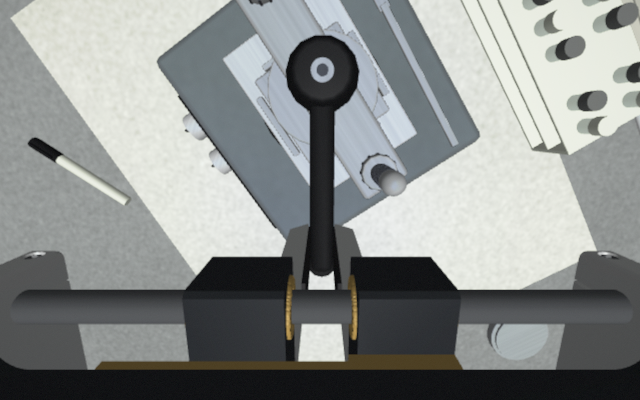

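```bash
python3 - <<'E'
from h import *
from plant import robot,viewer,solver,close_gripper
for dz in (.004,.002,.0005):
    p,o=pose(240.5,.2147+dz); robot.movel(p,o,velocity=.02); s=rep(robot)
    if s["ft_force"][2]>4: break
E
```

```text
t11.28 th239.7 r0.0928 z0.2184 | Fr-5.5 Ft0.7 Fz-5.8 Mz-0.07 g0.134
 t11.53 th239.7 r0.0928 z0.2165 | Fr-5.6 Ft0.7 Fz-5.1 Mz-0.09 g0.131
 t11.78 th239.8 r0.0929 z0.2154 | Fr-5.4 Ft0.0 Fz-4.9 Mz-0.08 g0.138
```

```bash
python3 - <<'E'
from h import *
from plant import robot,viewer,solver,close_gripper
for dz in (-.0005,-.0012):
    p,o=pose(240.5,.2147+dz); robot.movel(p,o,velocity=.02); s=rep(robot)
    if s["ft_force"][2]>-1: break
z=.2147+dz
for a in (236,232,228,224):
    p,o=pose(a,z); robot.movel(p,o,velocity=.04); rep(robot)
snap(viewer,"wrist","w6")
E
```

```text
t12.03 th240.1 r0.0931 z0.2148 | Fr-5.4 Ft-0.9 Fz-2.1 Mz0.01 g0.135
 t12.28 th240.2 r0.0933 z0.2143 | Fr-5.1 Ft-0.6 Fz-0.3 Mz0.10 g0.136
 t12.61 th235.7 r0.0933 z0.2144 | Fr-5.7 Ft-1.3 Fz-0.6 Mz0.10 g0.134
 t12.93 th232.3 r0.0933 z0.2145 | Fr-5.7 Ft0.4 Fz-0.6 Mz0.31 g0.134
 t13.24 th228.3 r0.0934 z0.2144 | Fr-5.6 Ft-0.3 Fz-0.4 Mz0.33 g0.133
 t13.56 th224.3 r0.0935 z0.2142 | Fr-5.0 Ft0.5 Fz-1.2 Mz0.34 g0.133
```

View pics/w6.png

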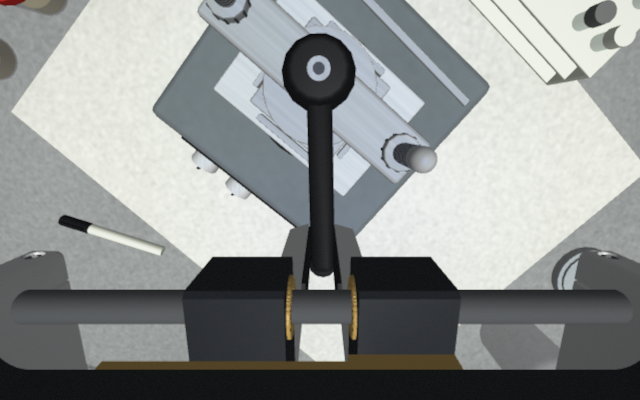

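```bash
cat >> h.py <<'E'
def pose2(deg,z,off):
    p,_=pose(deg,z); return p,ori(np.radians(deg+off)+np.pi)
def tq(robot,tag=""):
    s=rep(robot,tag); q=s["tcp_pos"][:2]-AX; F=s["ft_force"]
    T=s["wrist_torque"][2]+q[0]*F[1]-q[1]*F[0]; print("   T=%.3f"%T,flush=True); return T,s
E
python3 - <<'E'
from h import *
from plant import robot,viewer,solver,close_gripper
z=.2140
for a,off in ((219,1.5),(212,2),(204,2)):
    p,o=pose2(a,z,off); robot.movel(p,o,velocity=.05); T,s=tq(robot)
    if T>.6: break
robot.hold(.2); tq(robot)
E
```

```text
t13.93 th220.1 r0.0934 z0.2145 | Fr-4.7 Ft2.8 Fz-3.5 Mz0.10 g0.136
   T=0.359
 t14.31 th213.4 r0.0934 z0.2144 | Fr-5.2 Ft3.2 Fz-4.0 Mz0.04 g0.135
   T=0.337
 t14.72 th205.5 r0.0935 z0.2143 | Fr-4.8 Ft1.7 Fz-3.7 Mz0.04 g0.133
   T=0.195
 t14.92 th205.5 r0.0935 z0.2143 | Fr-5.0 Ft2.1 Fz-2.9 Mz0.09 g0.136
   T=0.292
```

```bash
python3 - <<'E'
from h import *
from plant import robot,viewer,solver,close_gripper
z=.2134
for a in (198,192,186,180,174,168):
    p,o=pose2(a,z,2); robot.movel(p,o,velocity=.05); T,s=tq(robot)
    if T>.55: break
E
```

```text
t15.27 th199.4 r0.0936 z0.2139 | Fr-3.2 Ft2.9 Fz-2.2 Mz-0.04 g0.130
   T=0.234
 t15.62 th193.4 r0.0937 z0.2137 | Fr-3.0 Ft3.8 Fz-2.2 Mz-0.06 g0.137
   T=0.301
 t15.97 th187.3 r0.0938 z0.2136 | Fr-4.3 Ft4.3 Fz-2.3 Mz-0.09 g0.137
   T=0.316
 t16.32 th181.4 r0.0938 z0.2135 | Fr-3.0 Ft4.0 Fz-2.2 Mz-0.15 g0.133
   T=0.230
 t16.67 th175.4 r0.0939 z0.2133 | Fr-2.8 Ft3.9 Fz-2.7 Mz-0.16 g0.130
   T=0.208
 t17.02 th169.4 r0.0940 z0.2131 | Fr-4.1 Ft4.2 Fz-2.3 Mz-0.16 g0.131
   T=0.239
```

```bash
python3 - <<'E'
from h import *
from plant import robot,viewer,solver,close_gripper
z=.2130
for a in (165,161,157,153,149,145):
    p,o=pose2(a,z,1); robot.movel(p,o,velocity=.04); robot.hold(.05); T,s=tq(robot)
    if T>.55: break
E
```

```text
t17.34 th165.8 r0.0940 z0.2130 | Fr-3.5 Ft3.7 Fz-1.6 Mz0.02 g0.137
   T=0.371
 t17.71 th161.7 r0.0941 z0.2129 | Fr-2.9 Ft5.0 Fz-2.0 Mz-0.04 g0.136
   T=0.436
 t18.07 th157.8 r0.0941 z0.2128 | Fr-3.3 Ft4.9 Fz-1.8 Mz-0.03 g0.134
   T=0.428
 t18.44 th154.0 r0.0941 z0.2128 | Fr-3.2 Ft5.1 Fz-1.1 Mz0.05 g0.132
   T=0.531
 t18.81 th150.2 r0.0941 z0.2127 | Fr-3.6 Ft5.1 Fz-1.1 Mz0.13 g0.136
   T=0.612
```

```bash
cat >> h.py <<'E'
def avg(robot,n=8):
    L=[]
    for _ in range(n):
        robot.hold(.03); s=robot.state(); q=s["tcp_pos"][:2]-AX; F=s["ft_force"]
        L.append((s["wrist_torque"][2]+q[0]*F[1]-q[1]*F[0],s["wrist_torque"][2],F[2],np.degrees(np.arctan2(q[1],q[0]))%360))
    m=np.mean(L,0); print("   avg T=%.3f Mz=%.3f Fz=%.1f th=%.1f sd %.3f"%(*m,np.std(L,0)[0]),flush=True); return m
E
python3 - <<'E'
from h import *
from plant import robot,viewer,solver,close_gripper
z=.2128
m=avg(robot)
for a in (146.5,144,141.5,139):
    p,o=pose2(a,z,1.5); robot.movel(p,o,velocity=.03); rep(robot); m=avg(robot)
    if m[0]>.74: break
E
```

```text
avg T=0.561 Mz=0.116 Fz=-1.8 th=150.2 sd 0.056
 t19.36 th148.1 r0.0942 z0.2125 | Fr-3.3 Ft6.1 Fz-0.0 Mz0.09 g0.136
   avg T=0.625 Mz=0.089 Fz=-0.6 th=148.1 sd 0.039
 t19.91 th145.7 r0.0942 z0.2125 | Fr-4.2 Ft6.2 Fz-0.4 Mz0.14 g0.134
   avg T=0.736 Mz=0.148 Fz=-0.3 th=145.8 sd 0.013
 t20.46 th143.4 r0.0942 z0.2124 | Fr-2.9 Ft6.3 Fz0.3 Mz0.14 g0.138
   avg T=0.779 Mz=0.149 Fz=-0.6 th=143.4 sd 0.044
```

```bash
python3 - <<'E'
from h import *
from plant import robot,viewer,solver,close_gripper
p,o=pose2(139.4,.2128,1.7); robot.movel(p,o,velocity=.03); rep(robot); m=avg(robot,12); snap(viewer,"wrist","w7")
E
```

```text
t20.99 th141.5 r0.0942 z0.2124 | Fr-4.0 Ft7.4 Fz-0.9 Mz0.18 g0.134
   avg T=0.804 Mz=0.163 Fz=-0.1 th=141.5 sd 0.037
```

View pics/w7.png

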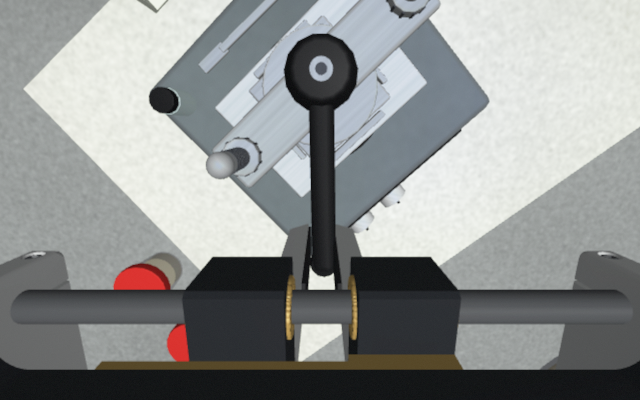

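```bash
python3 - <<'E'
from h import *
from plant import robot,viewer,solver,close_gripper,let_go
p,o=pose2(141.8,.2130,0.5); robot.movel(p,o,velocity=.03); rep(robot); avg(robot,5)
let_go(); rep(robot); avg(robot,10); snap(viewer,"wrist","w8")
E
```

```text
t21.73 th142.7 r0.0941 z0.2127 | Fr-4.4 Ft3.1 Fz-2.7 Mz0.10 g0.132
   avg T=0.559 Mz=0.164 Fz=-2.0 th=142.7 sd 0.068
 t23.18 th141.8 r0.0940 z0.2130 | Fr0.2 Ft0.3 Fz1.1 Mz-0.02 g0.998
   avg T=-0.004 Mz=0.008 Fz=0.2 th=141.8 sd 0.050
```

View pics/w8.png

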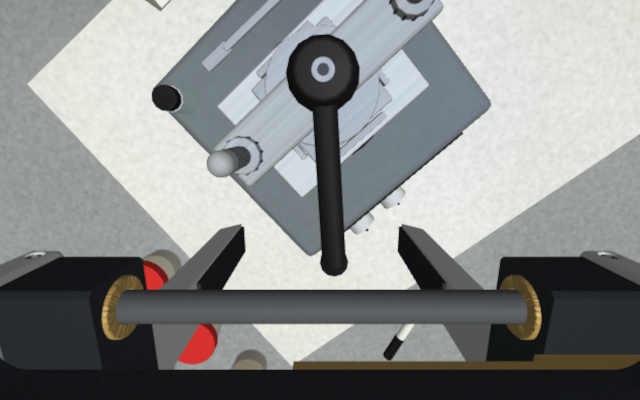

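```bash
python3 - <<'E'
from h import *
for n,pts in (("w7",((320.5,68,.2405),(321,150,.2375),(321.5,200,.24),(321.5,230,.241))),("w8",((322.5,69,.2405),(326.5,130,.236),(330.5,200,.24),(333,245,.2415)))):
    P=[ray(n,*p)[:2] for p in pts]; print(n,[np.round(p,4) for p in P],[np.degrees(np.arctan2(*(q-P[0])[::-1])) for q in P[1:]], px2w(n,pts[-1][0],pts[-1][1])[2], px2w(n,pts[0][0]+15,pts[0][1]+15)[2])
print(px2w("w2",336,84)[2],px2w("w2",322,245)[2])
E
```

```text
w7 [array([0.618 , 0.0461]), array([0.5886, 0.0693]), array([0.569 , 0.0847]), array([0.5568, 0.0945])] [np.float64(141.69076965477643), np.float64(141.76147617989784), np.float64(141.67114718774204)] 0.23819629274684562 0.23416761368552275
w8 [array([0.6179, 0.0462]), array([0.5949, 0.0614]), array([0.5661, 0.0809]), array([0.5464, 0.0943])] [np.float64(146.53003231908755), np.float64(146.12162281307337), np.float64(146.01976187447545)] 0.23879002047767023 0.23761359907744192
0.24079526971791346 0.24230841077407841
```

```bash
python3 - <<'E'
from h import *
from plant import robot,viewer,solver,close_gripper,let_go
p,o=pose2(146.1,.2135,0); robot.movel(p,o,velocity=.05); 
close_gripper(35); rep(robot); avg(robot,5)
for a in (144.5,143,142):
    p,o=pose2(a,.2132,0.7); robot.movel(p,o,velocity=.03); m=avg(robot,8)
    if m[0]>.7: break
E
```

```text
t25.07 th146.1 r0.0940 z0.2135 | Fr-0.1 Ft0.2 Fz-0.3 Mz-0.02 g0.135
   avg T=-0.009 Mz=0.006 Fz=0.1 th=146.1 sd 0.060
   avg T=0.082 Mz=-0.105 Fz=1.9 th=144.8 sd 0.071
   avg T=0.298 Mz=-0.086 Fz=2.3 th=143.3 sd 0.043
   avg T=0.509 Mz=0.006 Fz=2.7 th=142.5 sd 0.043
```

```bash
python3 - <<'E'
from h import *
from plant import robot,viewer,solver,close_gripper,let_go
for a in (140.8,139.9,139.3):
    p,o=pose2(a,.2130,1.3); robot.movel(p,o,velocity=.03); m=avg(robot,12)
    if m[0]>.79: break
# unload fully before opening
for a in (141.5,143.5,):
    p,o=pose2(a,.2130,0.3); robot.movel(p,o,velocity=.03); avg(robot,4)
let_go(); rep(robot); snap(viewer,"wrist","w9")
E
```

```text
avg T=0.679 Mz=-0.009 Fz=3.3 th=141.9 sd 0.044
   avg T=0.870 Mz=0.097 Fz=3.5 th=141.2 sd 0.056
   avg T=0.612 Mz=0.134 Fz=2.9 th=142.0 sd 0.052
   avg T=0.318 Mz=-0.046 Fz=2.9 th=143.4 sd 0.025
 t30.16 th143.5 r0.0940 z0.2130 | Fr0.3 Ft-1.3 Fz0.5 Mz0.00 g0.995
```

View pics/w9.png

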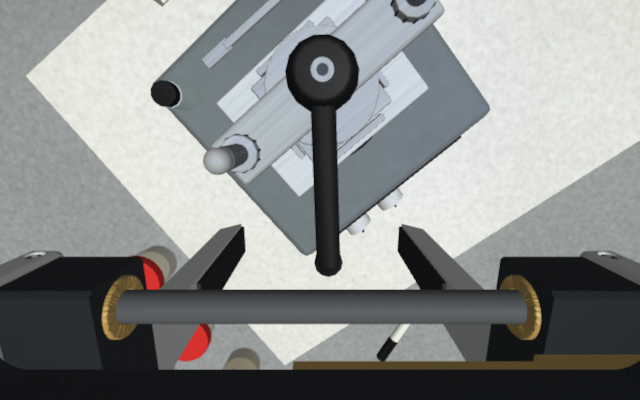

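```bash
python3 - <<'E'
from h import *
from plant import robot,viewer,solver
p,o=pose2(143.5,.30,0.3); robot.movel(p,o,velocity=.1); rep(robot)
robot.move_to(np.array([.54,.05,.42]),ori(.1)); print(robot.state()["t"])
snap(viewer,"wrist","w10"); snap(viewer,"scene","s10")
for n in("w1","w10"):
    D=np.load(f"pics/{n}.npy"); p=cv2.imread(f"pics/{n}.png").max(2); 
    H=[];L=[]
    for v in range(95,200):
        for u in range(265,355):
            if p[v,u]<70:
                w=px2w(n,u,v); r=np.hypot(*(w[:2]-AX))
                if w[2]>.225:
                    (H if r<.017 else L if .04<r<.1 else []).append(w[2])
    print(n,np.median(H),np.median(L),len(H),len(L))
a=cv2.imread("pics/w10.png"); cv2.imwrite("pics/w10b.png",a[:300])
E
```

```text
t31.23 th143.7 r0.0943 z0.2993 | Fr-0.7 Ft0.6 Fz-0.1 Mz0.06 g1.001
32.0333
w1 0.2390725027537506 0.23891898989480873 612 536
w10 0.23649271006573158 0.23636331899166138 606 528
```

View pics/w10b.png

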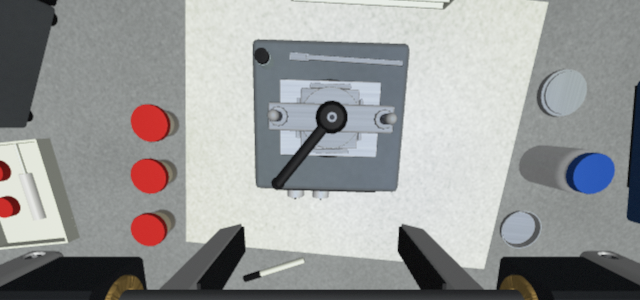

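View pics/s10.png

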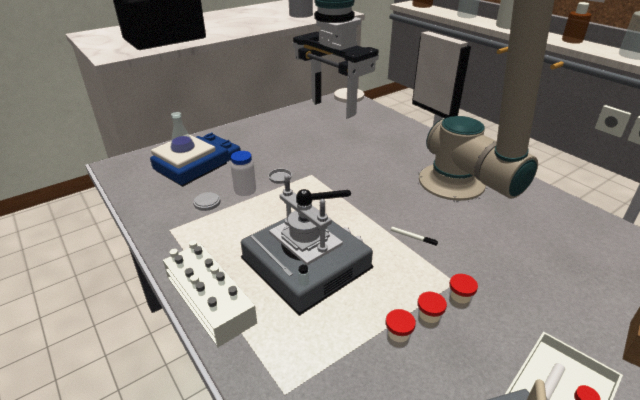

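```bash
python3 - <<'E'
from plant import ticket
print(ticket.finish_job())
E
```

```text
the job is handed in; nothing more can be done
None
```

The jar is clamped hand-tight, and the job was handed in at about 32 s of the 54 s allowed. I lifted the lever about 6.5 mm and swung it back about 90° (three serrations). It dropped into its serrations again, and I turned it clockwise until the clamping torque came up.

- **Tightness:** the final torque at the wrist averaged 0.80 N m, then 0.87 N m on a re-check push. Both are inside the 0.7–1.0 N m window. With the gripper open the reading returned to zero.
- **Column clearance:** the lever ended about 35–40° short of its left end of swing.
- **Seating:** the lever sits about 2.6 mm lower than at the start, roughly what the spindle's turn feeds. So it is seated and not resting on the crests.
- **Bystanders:** in the final pictures nothing else on the bench had moved, and the gripper was well clear.

**One oddity:** when I first let go, the lever slipped back about 4°. I re-gripped it to check: the torque came back at the same angle as before. So it was only the lever's free play, and the clamp had not backed off. It slipped again at the final release, by about the same amount, so it rests inside that play.

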